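Prop the tool chest open

TASK

Open the grey steel chest on the bench and prop it: raise the lid, swing the prop rod up from the chest's right side, and bring the lid down so that the rod's tip passes up through the hole in the lid's side ear. Press the lid down gently until the ear sits firmly on the rod's collar, so that the rod really carries the lid, then let go; do not force it (well under 25 N on the rod) and do not disturb the other things on the bench.

Things in the scene. Friction and masses are not known exactly. Their poses are not given: they have to be found in the camera images.
- chest: Grey steel chest, 250 (front to back) x 300 x 106 mm high, open inside, standing fixed on the bench. Origin: centre of its underside; its x axis points from the front (handle side, facing the robot) to the back (hinge side), y to the left, z up. All 'chest' positions below are in this frame.
- lid (a joint): Lid angle in rad: 0 shut, grows as the front rises, stop at 0.95. Hinge line along chest y at chest (120, 0, 112) mm. Lid 0.56 to 0.84 kg. The hinge is stiff (1.2 N m of friction): the lid stays at any angle where it is left and takes about 6 to 9 N at the handle to raise, a few N to lower. It starts at 0 to 0.06.
- lid_grip (a point): Middle of the lid's handle: a round steel bar 12 mm thick and 130 mm long, parallel to the chest's y, 300 mm from the hinge line and 50 mm in front of the lid's front edge, with a straight arm at either end (open span 117 mm). At lid angle a it is at chest (120 - 300 cos a, 0, 112 + 300 sin a) mm. The round bar can turn between gripper pads.
- ear_hole (a point): Centre of the holding hole: a slot 30 mm (front to back) x 14 mm right through a dark flat ear 6 mm thick and 64 mm long that sticks out of the lid's right (-y) edge, in the plane of the lid. 190 mm from the hinge line, 180 mm to the right of the chest's middle. Axes turn with the lid; z is square to the lid, upward side.
- prop (a joint): Angle of the prop rod in rad: 0 lying level along the chest's right side with its tip to the back, grows as the tip swings up and to the front, stop at 1.5. Stiff pivot (0.25 N m of friction): it stays where it is left, yet can be nudged by the ear. It starts at 0 to 0.12. With the lid above 0.77 the rod swings freely beneath the ear. Rod and hole are in line with the lid down on the collar when this angle is about 1.07 (the slot leaves about 0.05 rad either way).
- rod_pivot (a point): Pivot of the prop rod, at chest (-119, -180, 69) mm. Seating: lowering the lid takes 1 to 3 N at its handle; once the ear is on the rod's collar the force there rises by about 2 to 3 N per mm. 5 to 8 N down on the handle seats it well, and the stiff hinge then keeps it pressed on.
- rod_tip (a point): Free end of the prop rod, 180 mm from the pivot. Round steel rod 10 mm thick, rounded end; it swings in the upright plane through the ear's hole. A clamped collar, 28 mm across and 10 mm long, stops the ear: its upper face is 147 +- 12 mm from the pivot, different each time and not measured, so the lid comes to rest on it between lid angle 0.42 and 0.58, to be felt for.
- rod_grip (a point): Grip point on the side bar of the prop rod: a round steel bar 12 mm thick, standing off the rod to the right (chest -y) for 110 mm, with a slightly wider button at its end. It leaves the rod 85 mm from the pivot; this point is 80 mm out from the rod, at chest (-119 + 85 cos p, -260, 69 + 85 sin p) mm for rod angle p. The round bar can turn between gripper pads.
- jar: Bystander: a closed glass jar, 64 mm across, 85 mm tall, left of the chest. Origin: centre of its underside.
- book: Bystander: a thick book lying flat, 114 x 155 x 31 mm, left of the chest. Origin: centre of its underside.
- tin: Bystander: a plain tin, 68 mm across, 65 mm tall, near the chest's front left corner. Origin: centre of its underside.
- mug: Bystander: a mug, 76 mm across, 85 mm tall, right of the chest. Origin: centre of its underside.
- tape: Bystander: a wooden ring, 90 mm across, 30 mm tall, right of the chest. Origin: centre of its underside.
- driver: Bystander: a screwdriver lying down, about 200 mm long, 25 mm thick, near the chest's front right corner. Origin: under its middle.
- carton: Bystander: a small cardboard carton, 75 x 110 x 60 mm, right of and in front of the chest. Origin: centre of its underside.

How it is judged:
By the outcome, as a careful person would: the job done as asked, in the order asked, and still so for the second after the job is handed in, with the robot touching nothing.
It also fails if it takes over 72 s, if anything falls off the work surface, if the arm or the gripper's body presses on something with over 40 N, if the wrist force passes 120 N, or if a joint passes its speed limit or range.

ROBOT

A 6-joint arm with a two-finger parallel gripper is mounted at the origin on the work surface. World frame = base frame: x ahead of the robot, y to its left, z up, the work surface at z = 0. Lengths are in m, angles in degrees, forces in N, time in s.
With the tool pointing down it reaches from about 0.4 to 0.825 m from the base axis. Payload 7 kg.
Tool frame: the origin (TCP) lies at the very end of the fingers, on their centre line; the grasp point (between the pads) lies 19 mm behind it; y points along the fingers, x is the direction in which the jaws open and shut, and the axes are right-handed (so a half turn about y gives the same grasp; the last joint's range is limited). The gripper opens to 88 mm and grips with 3 to 60 N. Pads are 19 mm wide; open, the fingers measure 130 mm over their backs; the gripper's body (78 mm by 193 mm) begins 47 mm behind the grasp point.
Start: joints at [-48.065, 20.546, 0.682, 0, -70.136, -16.507], TCP at [0.29, -0.61, 0.227] pointing down, gripper open.
Joint ranges: [-176.03, 176.03], [-82.01, 121.73], [-58.28, 71.71], [-173.87, 95.51], [-174.79, -0.11], [-173.66, 173.66]. Speed limits (degrees/s): [136.94, 136.94, 172.46, 180, 180, 180].

INTERFACE

Orientations are given as [roll, pitch, yaw] about the fixed x, y, z axes, in that order (R = Rz(yaw) Ry(pitch) Rx(roll)).
In Python, from plant import ctrl gives the robot as it stands.
- The arm moves only by the shell command python3 -m crank 'ROWS'. ROWS is JSON, a list that holds one entry, the list of rows, each a list of 5 numbers: the closure, from -1 (fully open) to 1 (shut), then the shift along the tool's x, y, z in mm, then the turn about the tool's y in rad. In form: [[[claw, x, y, z, turn], ...]]. A call has 1 to 12 rows; each row is the pose to reach, as a shift and turn from the pose commanded when the call began, along the tool's axes at that moment; what a row does not reach only later rows make up. A row lasts 1/8 s, in which the tool goes at most 62.5 mm and 10.7 degrees, less where a joint would pass 70% of its speed; a pose out of reach is approached as far as the arm can. A call with a gripper value outside its range is refused whole. The fingers move at their own pace and stop on an object; the grip force is fixed at half the most. Time passes only in rows, so rows that repeat a pose let the fingers close. It gives the time, the measured TCP pose, the force and the opening at its end, in the units of the state.
- ctrl.get_obs(): the state, without advancing time (a new reading comes with each control period).
- ctrl.snapshot(name): name is "scene" or "top" or "wrist"; returns the picture (420x560x3 uint8, red, green, blue); there is no depth.
- ctrl.camera_model(name): a dict with "fx", "fy", "cx", "cy" (pixels), "origin" and "orientation" of the camera in the world; the wrist camera has in their place "hand_eye" (4x4, takes a point from camera to tool coordinates, whose origin is the TCP and whose axes are the tool frame's). Camera axes: x right, y down, z forward; pixel columns grow to the right and rows downward; lengths in m; the calibration is good to about 2 mm. A picture is of the moment at which its call begins: read the wrist's pose just before it. camera_model takes no time and is no camera call.
- ctrl.close_job(): hands the job in, once; it reports no verdict.
Trained networks look in the newest picture that a camera, given by its name, has taken for a name from the list of things; names that differ only in an ending like _2 or _b are one class to them, and where a whole thing is asked for, a point or a joint stands for the part that bears it (a point fixed in the world has none). Each returns a list of dicts, best first, with "confidence" (0 to 1); they miss things now and then, are a little off and sometimes report something else, mostly with a low value. They report only what shows in the picture. A call takes as long as a camera call.
- ctrl.find_in(camera, name): "extent" ([left, top, width, height] in pixels, round what is visible of it).
The state is a dict: "clock": time; "joint_pos": joint angles; "qvel": joint speeds; "tau": joint torques, N m; "tool_pos": TCP position; "orientation": TCP orientation; "force": force on the tool from outside, world axes, zero at the start; "moment": the same for the moment, N m; "opening": finger opening in m.
Only numpy, scipy, OpenCV 4.12 (cv2) and the standard library are available. Lean on these libraries where they do the work, as an engineer would, in place of code of your own. Each camera call takes 0.05 s, during which the arm holds its last target.

## Working session

There is one attempt and no reset: what is moved stays moved. The work goes in short steps, Python scripts to look and compute and a shell command to move; the robot and the scene stay as the last step left them, time stands still between calls to the robot, and variables do not carry over. Pictures are saved under pics/ and viewed, and the job is handed in when it is done.

```bash
ls; mkdir -p pics
python3 - <<'E'
from plant import ctrl
import cv2
print(ctrl.get_obs())
for n in ["scene","top","wrist"]:
    im=ctrl.snapshot(n); cv2.imwrite(f"pics/{n}0.png",im[:,:,::-1]); print(n,ctrl.camera_model(n))
for n in ["scene","top"]:
  for t in ["chest","lid","lid_grip","ear_hole","prop","rod_pivot","rod_tip","rod_grip","mug","tape","driver","carton","jar","book","tin"]:
    r=ctrl.find_in(n,t); print(n,t,[(x['extent'],round(x['confidence'],2)) for x in r[:2]])
print(ctrl.get_obs()['clock'])
E
```

```text
pics
{'clock': 0.0, 'joint_pos': array([-4.80644260e+01,  2.05922603e+01,  6.34240863e-01, -2.32915277e-02,
       -7.01345639e+01, -1.65047767e+01]), 'qvel': array([ 0.02359056,  0.01478562, -0.02901531, -0.1259204 ,  0.03357708,
       -0.00987438]), 'tau': array([ 1.26032542e-04, -5.82731152e+01,  2.93050522e+01,  6.99721053e+00,
        6.77369404e-03, -1.16172278e-04]), 'tool_pos': array([ 0.28962221, -0.60916922,  0.22560694]), 'orientation': array([-8.99946877e+01, -9.49896268e-02,  1.15422860e+02]), 'force': array([-0.14116955,  1.33467988, -0.69585878]), 'moment': array([-0.00381456,  0.04285327, -0.01333901]), 'opening': 0.08764364743742452}
scene {'fx': 401.4142871418206, 'fy': 401.4142871418206, 'cx': 285.0557609671265, 'cy': 209.3765825685005, 'origin': array([ 1.13544212, -0.16180978,  0.84849187]), 'orientation': array([-141.69891117,    0.50869353,   71.40905447])}
top {'fx': 518.1257729465566, 'fy': 518.1257729465566, 'cx': 275.2799510472016, 'cy': 225.28236604261554, 'origin': array([0.44532493, 0.01801201, 1.23088357]), 'orientation': array([-172.43545133,    1.379
[... 1657 characters left out ...]
 161.2], 0.78)]
top ear_hole [([177.0, 136.5, 185.9, 160.3], 0.89)]
top prop [([323.9, 159.2, 65.0, 79.8], 0.79)]
top rod_pivot [([327.0, 161.0, 59.5, 80.9], 0.66)]
top rod_tip [([325.3, 161.1, 61.7, 80.2], 0.55)]
top rod_grip [([325.1, 162.6, 58.8, 79.8], 0.85), ([113.5, 207.6, 78.7, 71.0], 0.15)]
top mug [([405.8, 165.7, 54.9, 39.8], 0.78)]
top tape [([389.1, 204.1, 34.6, 40.9], 0.86)]
top driver [([335.6, 245.2, 38.8, 80.4], 0.79), ([325.9, 158.6, 62.3, 87.7], 0.74)]
top carton [([420.1, 237.0, 58.8, 40.7], 0.6)]
top jar [([153.9, 288.0, 32.9, 30.9], 0.83), ([177.3, 134.9, 213.1, 160.6], 0.36)]
top book [([110.6, 207.9, 83.6, 67.6], 0.84)]
top tin [([200.6, 296.6, 28.8, 31.8], 0.95)]
1.65
```

View pics/top0.png

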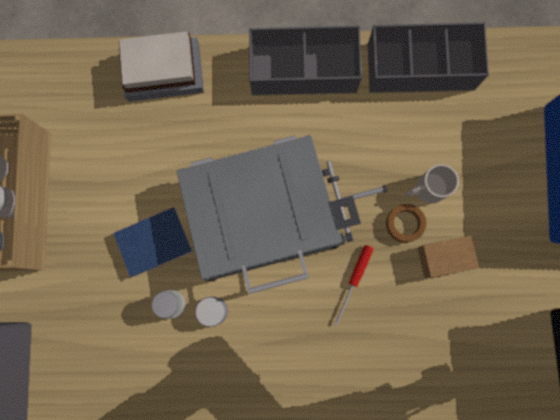

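View pics/scene0.png

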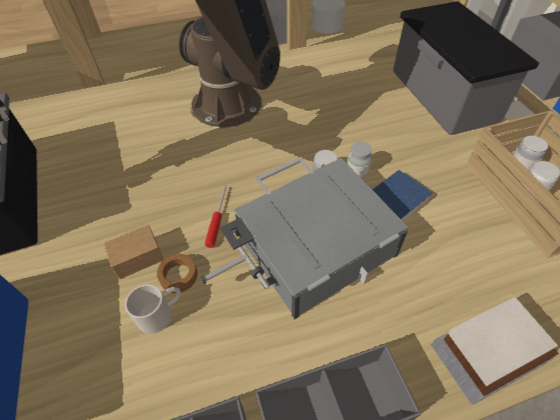

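View pics/wrist0.png

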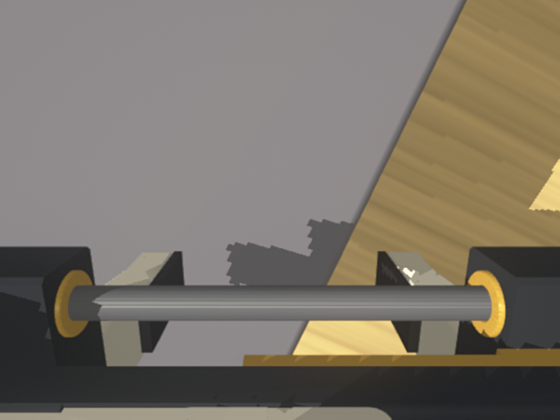

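The top view shows the chest around (262,205), its handle bar at about (277,283), ear at (344,212), and side bar end at (384,189). I'll zoom in for an accurate pose fit.

Run:
```python
import cv2
t=cv2.imread("pics/top0.png"); s=cv2.imread("pics/scene0.png")
cv2.imwrite("pics/t_z.png",cv2.resize(t[125:305,165:405],None,fx=3.3,fy=3.3,interpolation=cv2.INTER_CUBIC))
cv2.imwrite("pics/s_z.png",cv2.resize(s[145:315,190:420],None,fx=3.4,fy=3.4,interpolation=cv2.INTER_CUBIC))
```

```text
(no output)
```

View pics/t_z.png

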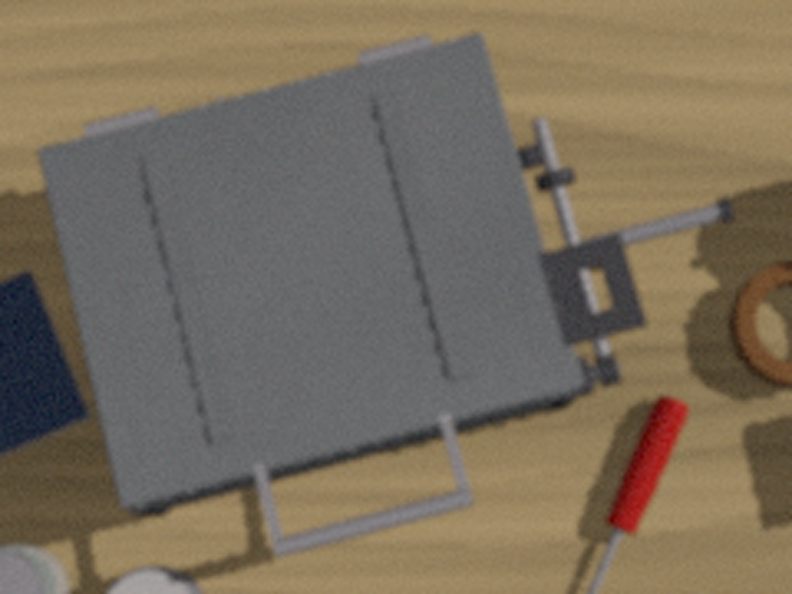

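View pics/s_z.png

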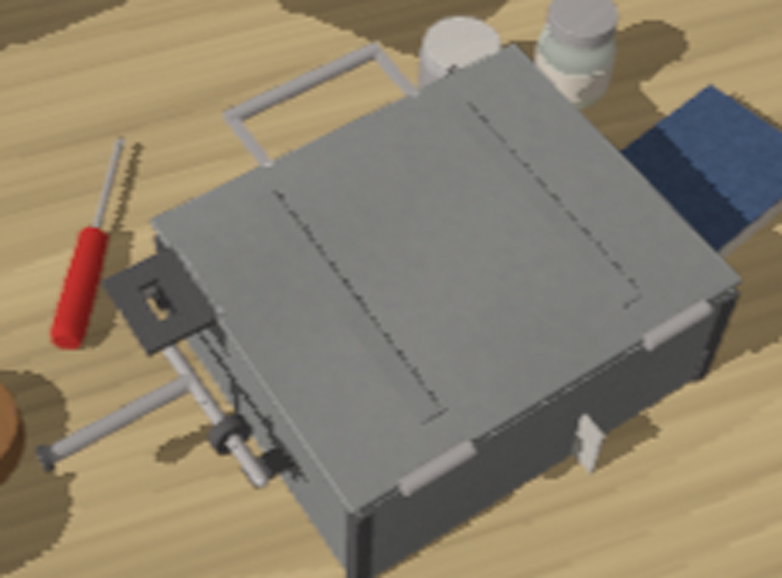

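```bash
cat > h.py <<'E'
import numpy as np
from scipy.spatial.transform import Rotation as R
from scipy.optimize import least_squares
from plant import ctrl
def proj(cam,P):
    m=ctrl.camera_model(cam)
    Rm=R.from_euler('xyz',m['orientation'],degrees=True).as_matrix()
    c=Rm.T@(np.array(P)-m['origin'])
    return np.array([m['fx']*c[0]/c[2]+m['cx'],m['fy']*c[1]/c[2]+m['cy']])
def lidpt(a,r,y,h=0): return np.array([120-r*np.cos(a)+h*np.sin(a),y,112+r*np.sin(a)+h*np.cos(a)])/1000
def rodpt(p,d,y): return np.array([-119+d*np.cos(p),y,69+d*np.sin(p)])/1000
def W(ch,P):
    x,y,yaw=ch; return R.from_euler('z',yaw).apply(P)+[x,y,0]
E
cat > fit.py <<'E'
from h import *
T=lambda u,v:(u/3.3+165,v/3.3+125); S=lambda u,v:(u/3.4+190,v/3.4+145)
obs=[('top',T(278,546),'l',300,62),('top',T(465,497),'l',300,-62),('top',T(597,290),'l',190,-180),('top',T(725,210),'r',85,-290),('top',T(541,122),'r',178,-180),
('scene',S(376,48),'l',300,62),('scene',S(233,117),'l',300,-62),('scene',S(156,301),'l',190,-180),('scene',S(48,456),'r',85,-290),('scene',S(262,482),'r',178,-180)]
def f(v):
    o=[]
    for c,px,k,d,y in obs:
        P=lidpt(v[3],d,y) if k=='l' else rodpt(v[4],d,y)
        o+=list(proj(c,W(v[:3],P))-px)
    return np.array(o)
s=least_squares(f,[0.5,0,-.2+0.4,.03,.05],loss='soft_l1')
print(s.x.round(4)); print(f(s.x).reshape(-1,2).round(1))
v=s.x
print('grip',W(v[:3],lidpt(v[3],300,0)),'rodgrip',W(v[:3],rodpt(v[4],85,-260)),'yawdeg',np.degrees(v[2]))
E
python3 fit.py
```

```text
[0.643  0.0833 0.2396 0.0528 0.0556]
[[-0.6  0.1]
 [-0.6  0.2]
 [-0.9 -0.2]
 [ 0.8  0.1]
 [-1.1 -0.3]
 [-0.5  0.5]
 [-0.9 -0.3]
 [ 0.4 -0.3]
 [-2.8  0.8]
 [-0.2 -0. ]]
grip [0.46856516 0.0406358  0.12784213] rodgrip [ 0.67156813 -0.17741355  0.07372324] yawdeg 13.729724486033637
```

```bash
python3 -m crank '[[[0.1,510,0,-441,-1.367],[0.1,510,0,-441,-1.367],[0.1,510,0,-441,-1.367],[0.1,510,0,-441,-1.367],[0.1,510,0,-441,-1.367],[0.1,510,0,-441,-1.367],[0.1,510,0,-441,-1.367],[0.1,510,0,-441,-1.367],[0.1,510,0,-441,-1.367],[0.1,510,0,-441,-1.367],[0.1,510,0,-441,-1.367],[0.1,510,0,-441,-1.367]]]'
python3 - <<'E'
from plant import ctrl
import cv2
o=ctrl.get_obs();print(o)
for n in ["scene","wrist"]:
    cv2.imwrite(f"pics/{n}1.png",ctrl.snapshot(n)[:,:,::-1])
E
```

```text
clock: 3.15
tool_pos: [0.4699, 0.0431, 0.2266]
orientation: [-90.0, 0.0, -166.0]
force: [0.3, -0.3, -0.2]
opening: 0.0394
{'clock': 3.15, 'joint_pos': array([ 2.92344788e+01,  1.01668120e+00, -2.39533184e+01,  3.18440080e-03,
       -6.50088189e+01, -1.52582258e+01]), 'qvel': array([-2.97547503, -1.10163136, -1.68412771, -0.14587564, -0.75697436,
        2.3047486 ]), 'tau': array([  1.30461417, -29.0177536 ,  28.9507091 ,   6.78788468,
         0.20746836,  -0.56465808]), 'tool_pos': array([0.469859  , 0.04314894, 0.22656818]), 'orientation': array([-9.00027893e+01,  2.11945579e-02, -1.66022403e+02]), 'force': array([ 0.30944514, -0.32003614, -0.2429075 ]), 'moment': array([-0.10300665,  0.13837347, -0.01854642]), 'opening': 0.03939685614224336}
```

View pics/wrist1.png

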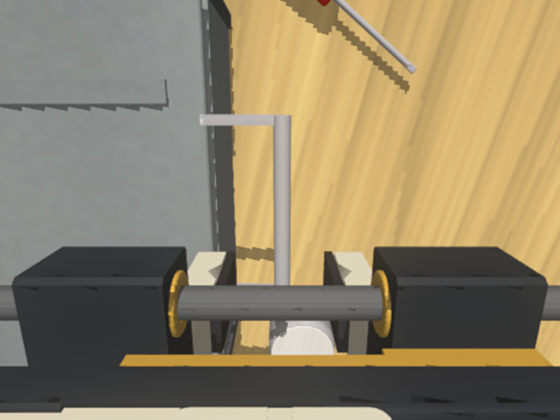

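View pics/scene1.png

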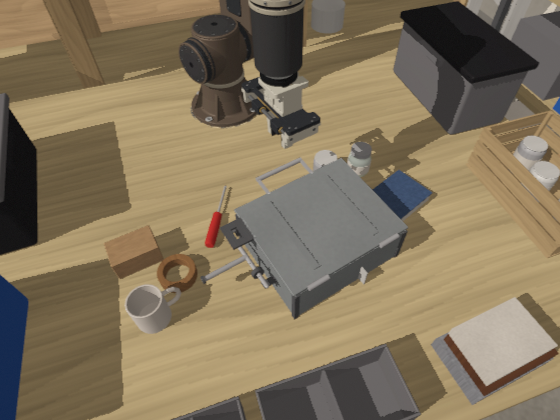

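The wrist view shows the bar centred (col 282) between the pads (cols 235–325). I'll descend and grip.

```bash
python3 -m crank '[[[0.1,0,40,0,0],[0.1,0,80,0,0],[0.1,0,105,0,0],[0.1,0,116,0,0],[0.1,0,116,0,0],[1,0,116,0,0],[1,0,116,0,0],[1,0,116,0,0],[1,0,116,0,0]]]'
python3 - <<'E'
from plant import ctrl
import cv2
cv2.imwrite("pics/wrist2.png",ctrl.snapshot("wrist")[:,:,::-1])
E
```

```text
clock: 4.38
tool_pos: [0.4681, 0.0401, 0.1104]
orientation: [-90.0, -0.1, -166.3]
force: [-3.2, -0.1, 0.9]
opening: 0.0111
```

View pics/wrist2.png

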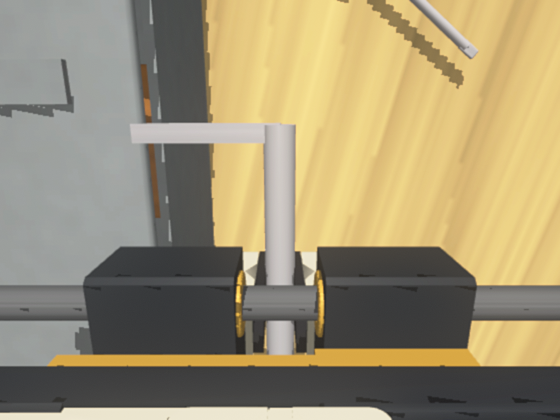

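```bash
python3 -m crank '[[[1,-2,-23,0,0],[1,-6,-47,0,0],[1,-12,-70,0,0],[1,-20,-93,0,0],[1,-29,-115,0,0]]]'
python3 - <<'E'
from plant import ctrl
import cv2
cv2.imwrite("pics/scene3.png",ctrl.snapshot("scene")[:,:,::-1])
print(ctrl.get_obs()['force'],ctrl.get_obs()['tool_pos'])
E
```

```text
clock: 5.05
tool_pos: [0.4951, 0.0469, 0.2243]
orientation: [-90.0, -0.3, -166.3]
force: [0.5, -0.8, -10.1]
opening: 0.0108
[-11.36363119   2.2798328    7.25171259] [0.49656262 0.04716307 0.22714655]
```

View pics/scene3.png

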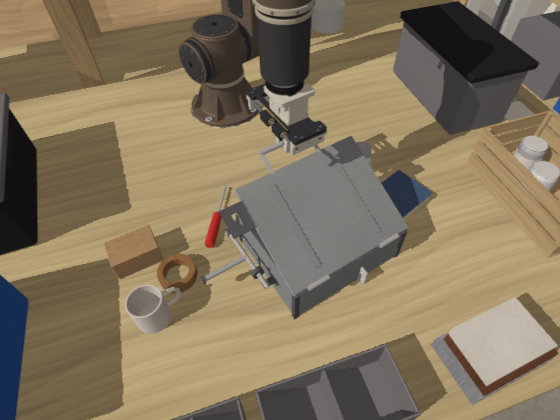

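```bash
python3 -m crank '[[[1,-11,-21,0,0],[1,-24,-41,0,0],[1,-39,-60,0,0],[1,-55,-78,0,0],[1,-75,-96,0,0],[1,-75,-96,0,0],[1,-75,-96,0,0]]]'
python3 - <<'E'
from plant import ctrl
import cv2
cv2.imwrite("pics/scene4.png",ctrl.snapshot("scene")[:,:,::-1])
print(ctrl.get_obs()['force'],ctrl.get_obs()['tool_pos'],ctrl.get_obs()['joint_pos'])
E
```

```text
clock: 5.98
tool_pos: [0.5675, 0.0645, 0.3248]
orientation: [-90.0, -0.1, -166.2]
force: [-21.2, 2.9, 23.4]
opening: 0.0114
[-22.70347643   2.17348515  22.28459894] [0.56752324 0.06451096 0.32481581] [ 2.60978484e+01  8.04809637e+00 -3.34502863e+00 -1.19183133e-02
 -7.87044509e+01 -1.22826649e+01]
```

View pics/scene4.png

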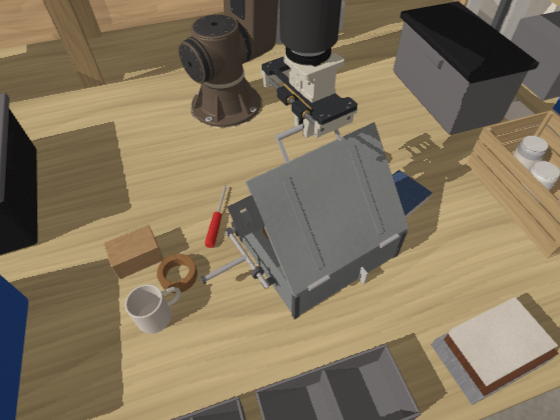

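```bash
python3 -m crank '[[[1,2,-2,0,0],[1,2,-2,0,0],[0.3,2,-2,0,0],[0.3,2,-2,0,0],[0.3,2,-40,0,0],[0.3,2,-80,0,0],[0.3,2,-80,0,0]]]'
python3 - <<'E'
from h import *
import cv2
cv2.imwrite("pics/scene5.png",ctrl.snapshot("scene")[:,:,::-1])
cv2.imwrite("pics/top5.png",ctrl.snapshot("top")[:,:,::-1])
print(ctrl.get_obs()['force'],ctrl.get_obs()['tool_pos'],ctrl.get_obs()['joint_pos'])
E
```

```text
clock: 6.9
tool_pos: [0.5698, 0.0647, 0.4048]
orientation: [-90.0, 0.4, -166.3]
force: [-0.0, -0.4, 0.0]
opening: 0.0307
[ 0.50356165  1.17397144 -0.80093932] [0.56843529 0.06476453 0.4012466 ] [ 2.60767739e+01  7.21271124e+00  5.19776844e+00 -1.54502125e-02
 -8.79552985e+01 -1.23332168e+01]
```

View pics/scene5.png

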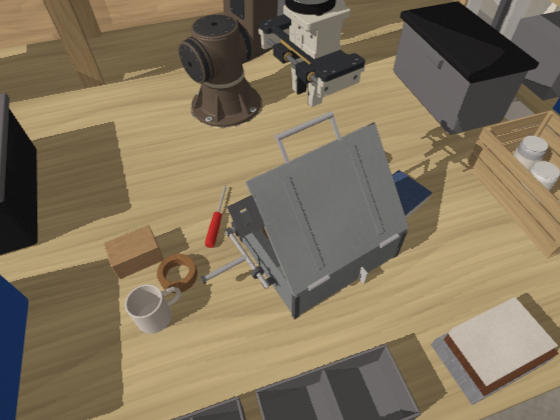

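View pics/top5.png

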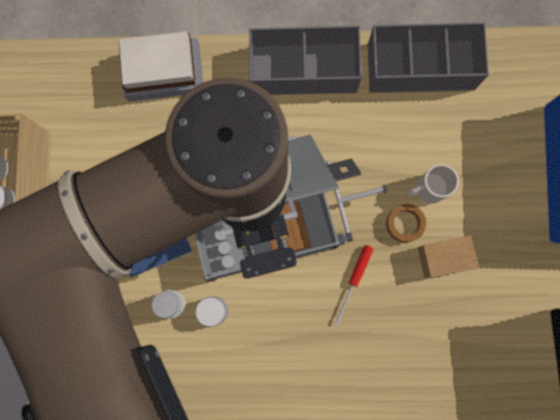

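```bash
python3 -m crank '[[[0.1,-11,0,60,0],[0.1,-22,0,120,0],[0.1,-33,0,180,0],[0.1,-43,0,240,0],[0.1,-43,0,260,0],[0.1,-43,0,260,0],[0.1,-43,0,260,0]]]'
python3 - <<'E'
from h import *
import cv2
cv2.imwrite("pics/scene6.png",ctrl.snapshot("scene")[:,:,::-1])
cv2.imwrite("pics/wrist6.png",ctrl.snapshot("wrist")[:,:,::-1])
print(ctrl.get_obs()['force'],ctrl.get_obs()['tool_pos'],ctrl.get_obs()['joint_pos'])
E
```

```text
clock: 7.88
tool_pos: [0.6716, -0.177, 0.4011]
orientation: [-90.0, -0.0, -166.2]
force: [-0.6, 0.5, 0.2]
opening: 0.0394
[-1.36489813  0.19687001 -0.14590099] [ 0.67157072 -0.17651071  0.40190361] [ 1.30343181e+00  1.98041756e+01  2.16775308e+01 -8.88521791e-03
 -9.18426414e+01  1.25258682e+01]
```

View pics/scene6.png

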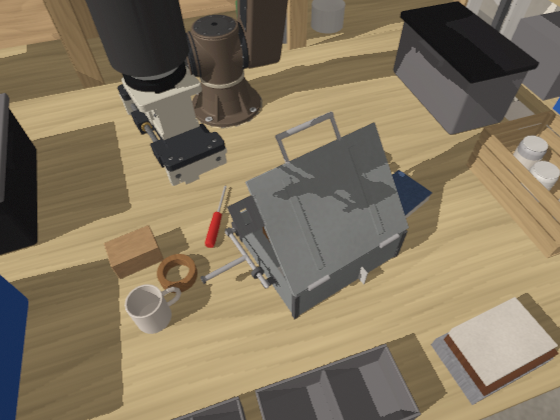

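View pics/wrist6.png

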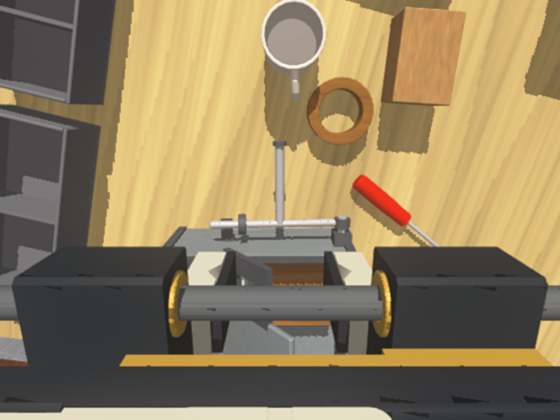

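```bash
cat >> h.py <<'E'
def wproj(tp,ori,P):
    m=ctrl.camera_model('wrist'); H=m['hand_eye']
    Rt=R.from_euler('xyz',ori,degrees=True).as_matrix()
    t=Rt.T@(np.array(P)-tp); c=H[:3,:3].T@(t-H[:3,3])
    return np.array([m['fx']*c[0]/c[2]+m['cx'],m['fy']*c[1]/c[2]+m['cy']])
CH=(0.643,0.0833,0.2396)
E
python3 - <<'E'
from h import *
tp=[.6716,-.177,.4015];o=[-90,0,-166.2]
for y in(-180,-290): print(wproj(tp,o,W(CH,rodpt(.0556,85,y))))
print(wproj(tp,o,W(CH,rodpt(.0556,180,-180))),wproj(tp,o,W(CH,rodpt(.0556,0,-180))),W(CH,rodpt(.0556,85,-255)))
E
```

```text
[279.61736226 223.60581232]
[279.76971298 140.96490742]
[208.61160567 224.6860926 ] [341.92790659 222.65782084] [ 0.67035877 -0.17251526  0.07372357]
```

The fit agrees within about 2 px: bar from (280,223) to (279,143). Descending over the side bar.

```bash
python3 -m crank '[[[0.1,0,50,0,0],[0.1,0,100,0,0],[0.1,0,150,0,0],[0.1,0,190,0,0],[0.1,0,220,0,0],[0.1,0,230,0,0],[0.1,0,230,0,0]]]'
python3 - <<'E'
from h import *
import cv2
cv2.imwrite("pics/scene7.png",ctrl.snapshot("scene")[:,:,::-1])
cv2.imwrite("pics/top7.png",ctrl.snapshot("top")[:,:,::-1])
cv2.imwrite("pics/wrist7.png",ctrl.snapshot("wrist")[:,:,::-1])
print(ctrl.get_obs()['force'],ctrl.get_obs()['tool_pos'],ctrl.get_obs()['joint_pos'])
E
```

```text
clock: 8.85
tool_pos: [0.6719, -0.1771, 0.1721]
orientation: [-90.0, 0.0, -166.2]
force: [-0.2, 0.1, 0.1]
opening: 0.0395
[-0.09032305 -0.24635486  0.6070523 ] [ 0.67268435 -0.17762672  0.173523  ] [ 1.22360054e+00  2.42803270e+01 -6.88792178e-01  2.52596507e-02
 -6.48712009e+01  1.25448878e+01]
```

View pics/scene7.png

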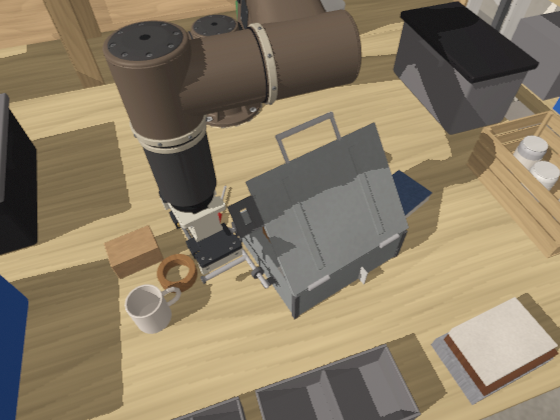

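View pics/top7.png

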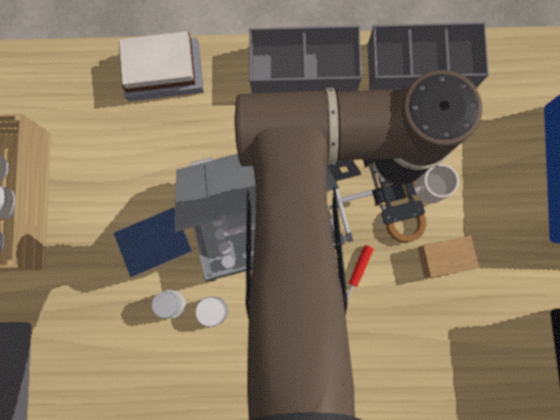

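View pics/wrist7.png

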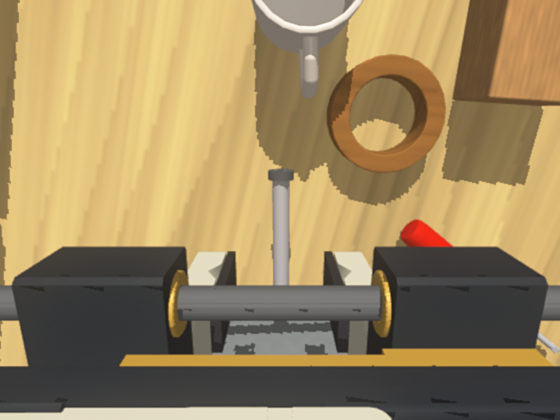

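Run:
```python
from h import *
for z in (.4,.5,.55,.6,.65,.7): print(z,proj('top',[.672,-.177,z]),proj('scene',[.672,-.177,z]), proj('top',[.672,-.14,z])-proj('top',[.672,-.177,z]))
# wrist link axis: lateral +.19 end
print(W(CH,lidpt(.87,300,65)),W(CH,lidpt(.87,300,-65)),W(CH,lidpt(.87,250,-150)))
```

```text
0.4 [404.67115383 152.99886319] [183.03940706 169.34594251] [-22.6749982    0.43038174]
0.5 [420.10659542 134.35343286] [167.66397807 117.82495904] [-25.68515329   0.50756868]
0.55 [429.46243437 123.05193285] [158.1829731   86.05539341] [-27.51123242   0.55665911]
0.6 [440.24294801 110.02947962] [147.10325507  48.9287565 ] [-29.61682392   0.61538182]
0.65 [452.80037173  94.86058617] [133.98322291   4.96530284] [-32.07141994   0.68669477]
0.7 [467.61348493  76.96690502] [118.20214153 -47.91496695] [-34.96962918   0.77484389]
[0.55622481 0.12901291 0.34129868] [0.58707564 0.00272662 0.34129868] [ 0.63856762 -0.07219386  0.30308223]
```

```bash
python3 -m crank '[[[0.1,0,40,0,0],[0.1,0,80,0,0],[0.1,0,105,0,0],[0.1,0,116,0,0],[0.1,0,116,0,0],[1,0,116,0,0],[1,0,116,0,0],[1,0,116,0,0],[1,0,116,0,0]]]'
python3 - <<'E'
from h import *
import cv2
cv2.imwrite("pics/wrist8.png",ctrl.snapshot("wrist")[:,:,::-1])
cv2.imwrite("pics/scene8.png",ctrl.snapshot("scene")[:,:,::-1])
E
```

```text
clock: 10.12
tool_pos: [0.6722, -0.1777, 0.0561]
orientation: [-90.0, 0.1, -166.2]
force: [0.2, -0.2, 0.8]
opening: 0.0108
```

View pics/wrist8.png

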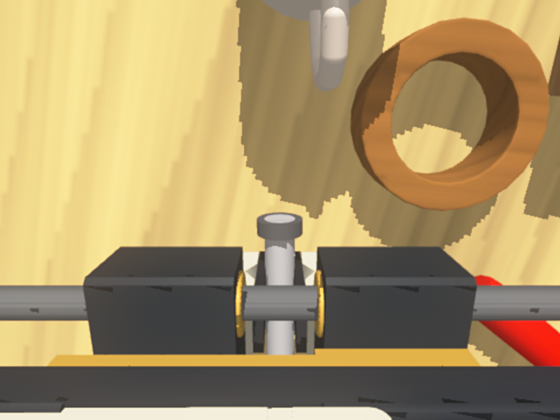

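View pics/scene8.png

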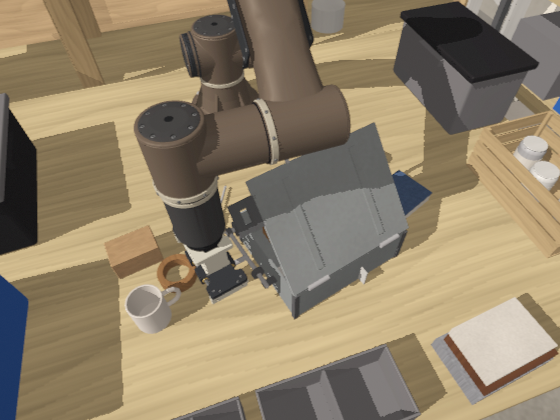

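```bash
python3 -m crank '[[[1,1,-9,0,0],[1,3,-17,0,0],[1,6,-25,0,0],[1,9,-33,0,0],[1,13,-40,0,0],[1,18,-47,0,0],[1,23,-54,0,0],[1,29,-60,0,0],[1,36,-65,0,0],[1,44,-70,0,0],[1,44,-70,0,0],[1,44,-70,0,0]]]'
python3 - <<'E'
from h import *
import cv2
cv2.imwrite("pics/wrist9.png",ctrl.snapshot("wrist")[:,:,::-1])
cv2.imwrite("pics/scene9.png",ctrl.snapshot("scene")[:,:,::-1])
E
```

```text
clock: 11.72
tool_pos: [0.6333, -0.1876, 0.1288]
orientation: [-89.9, 0.5, -166.2]
force: [5.3, 3.8, 9.1]
opening: 0.011
```

View pics/scene9.png

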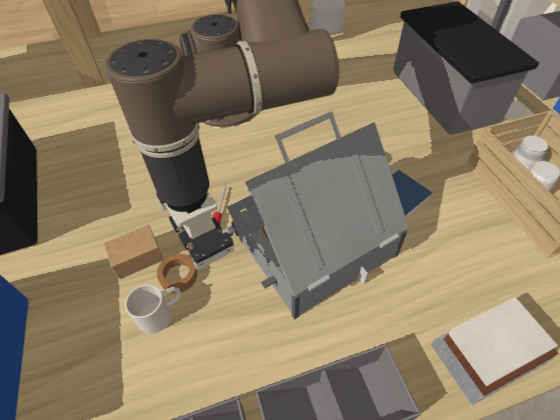

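```bash
python3 -m crank '[[[0.1,0,0,0,0],[0.1,0,0,0,0],[0.1,0,-50,0,0],[0.1,0,-110,0,0],[0.1,0,-170,0,0],[0.1,0,-230,0,0],[0.1,0,-270,0,0],[0.1,0,-270,0,0],[0.1,0,-270,0,0]]]'
python3 - <<'E'
from h import *
import cv2
o=ctrl.get_obs(); cv2.imwrite("pics/wrist10.png",ctrl.snapshot("wrist")[:,:,::-1])
cv2.imwrite("pics/scene10.png",ctrl.snapshot("scene")[:,:,::-1])
cv2.imwrite("pics/top10.png",ctrl.snapshot("top")[:,:,::-1])
print(o['tool_pos'],o['orientation'],o['force'])
for y in(-180,-290): print(wproj(o['tool_pos'],o['orientation'],W(CH,rodpt(1.05,85,y))))
print(wproj(o['tool_pos'],o['orientation'],W(CH,rodpt(1.05,180,-180))))
print(proj('scene',W(CH,rodpt(1.05,180,-180))),proj('scene',W(CH,rodpt(1.05,85,-290))))
E
```

```text
clock: 12.95
tool_pos: [0.6283, -0.1881, 0.3942]
orientation: [-90.1, -0.1, -166.3]
force: [-0.0, -0.4, -0.9]
opening: 0.0395
[ 0.62831973 -0.18812201  0.39419009] [-9.00711618e+01 -1.22217333e-01 -1.66267872e+02] [-0.02589723 -0.3954218  -0.93523995]
[277.49722358 243.38882796]
[277.40242359 147.21022155]
[227.19636971 273.89275889]
[240.47620879 217.18377324] [186.99929697 248.5830253 ]
```

View pics/scene10.png

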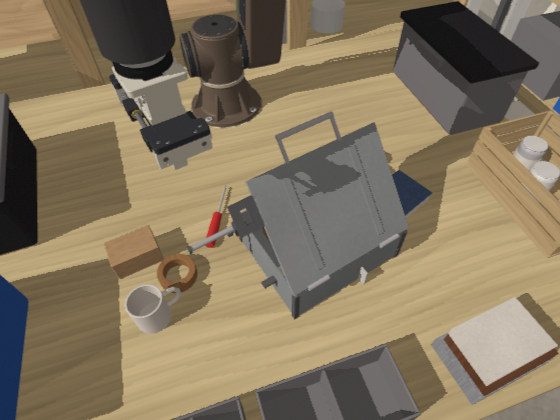

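View pics/wrist10.png

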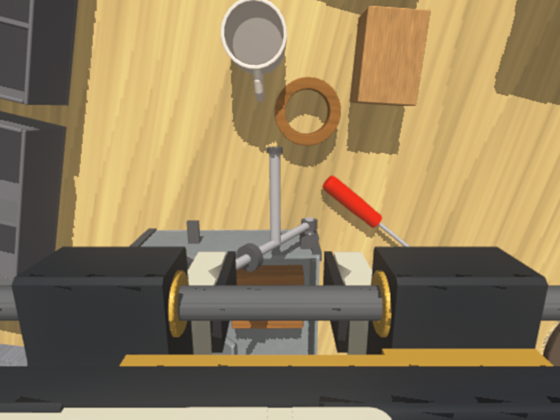

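View pics/top10.png

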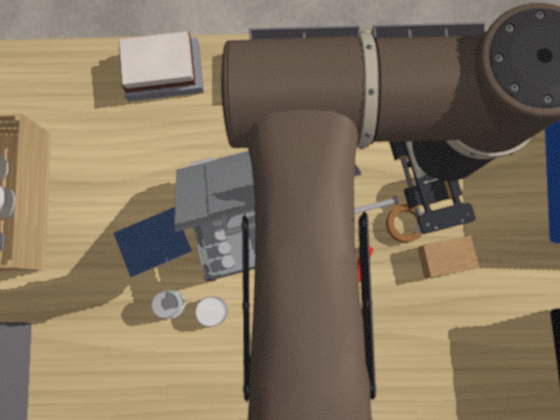

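Run:
```python
from h import *
import cv2
s=cv2.imread("pics/wrist10.png")
cv2.imwrite("pics/w_z.png",cv2.resize(s[130:290,200:360],None,fx=3.7,fy=3.7,interpolation=cv2.INTER_CUBIC))
s=cv2.imread("pics/scene10.png")
cv2.imwrite("pics/s_z2.png",cv2.resize(s[180:300,180:300],None,fx=5,fy=5,interpolation=cv2.INTER_CUBIC))
o=ctrl.get_obs()
tp=[.6283,-.1881,.3942];ori=[-90.07,-.12,-166.27]
for p in (.98,1.02,1.06,1.1):
  f=lambda P:((wproj(tp,ori,W(CH,P))-[200,130])*3.7).round(0)
  g=lambda P:((proj('scene',W(CH,P))-[180,180])*5).round(0)
  print(p,f(rodpt(p,0,-180)),f(rodpt(p,85,-180)),f(rodpt(p,85,-290)),f(rodpt(p,140,-180)),'S',g(rodpt(p,85,-290)),g(rodpt(p,180,-180)),g(rodpt(p,85,-180)))
```

```text
0.98 [404. 349.] [271. 416.] [269.  63.] [160. 472.] S [ 41. 356.] [317. 215.] [275. 240.]
1.02 [404. 349.] [280. 418.] [279.  63.] [176. 476.] S [ 38. 348.] [309. 198.] [272. 233.]
1.06 [404. 349.] [289. 420.] [289.  64.] [192. 480.] S [ 34. 341.] [300. 182.] [268. 226.]
1.1 [404. 349.] [299. 422.] [299.  64.] [210. 484.] S [ 30. 334.] [292. 166.] [264. 219.]
```

View pics/w_z.png

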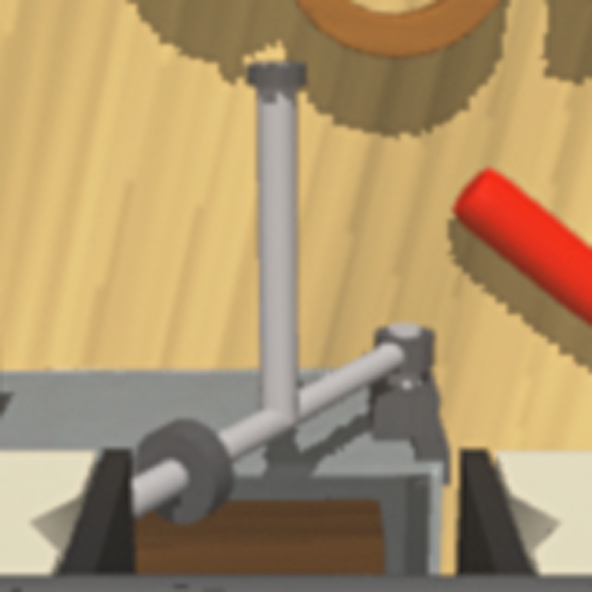

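View pics/s_z2.png

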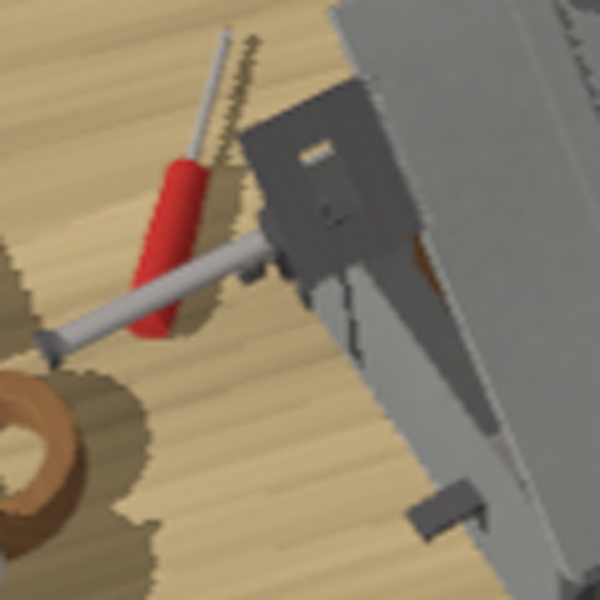

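Rod sits at p≈1.02 (bar root at zoom (280,415)); 1.07 is wanted. I'll regrip and nudge it.

```bash
python3 -m crank '[[[0.1,0,60,0,0],[0.1,0,120,0,0],[0.1,0,180,0,0],[0.1,0,230,0,0],[0.1,0,260,0,0],[0.1,0,271,0,0],[0.1,0,271,0,0],[1,0,271,0,0],[1,0,271,0,0],[1,2,269,0,0],[1,2,268,0,0],[1,2,268,0,0]]]'
python3 - <<'E'
from h import *
o=ctrl.get_obs();t=o['tool_pos'];c=R.from_euler('z',-CH[2]).apply(t-np.array([CH[0],CH[1],0]));print(c,o['force'])
E
```

```text
clock: 14.6
tool_pos: [0.629, -0.1884, 0.1291]
orientation: [-89.9, 0.2, -166.2]
force: [4.4, 2.2, 2.5]
opening: 0.0107
[-0.07811902 -0.26063601  0.1291065 ] [4.40808063 2.20966823 2.48179223]
```

```bash
python3 -m crank '[[[0.1,0,0,0,0],[0.1,0,0,0,0],[0.1,0,-50,0,0],[0.1,0,-110,0,0],[0.1,0,-170,0,0],[0.1,0,-230,0,0],[0.1,0,-270,0,0],[0.1,0,-270,0,0],[0.1,0,-270,0,0]]]'
python3 - <<'E'
from h import *
import cv2
o=ctrl.get_obs(); s=ctrl.snapshot("wrist")[:,:,::-1]
cv2.imwrite("pics/w_z2.png",cv2.resize(s[130:290,200:360],None,fx=3.7,fy=3.7,interpolation=cv2.INTER_CUBIC))
print(o['tool_pos'],o['orientation'],o['force'])
for p in (1.02,1.04,1.06,1.08,1.1):
  f=lambda P:((wproj(o['tool_pos'],o['orientation'],W(CH,P))-[200,130])*3.7).round(0)
  print(p,f(rodpt(p,0,-180)),f(rodpt(p,85,-180)),f(rodpt(p,85,-290)),f(rodpt(p,140,-180)))
E
```

```text
clock: 15.72
tool_pos: [0.6264, -0.1886, 0.3966]
orientation: [-90.1, -0.1, -166.3]
force: [0.6, 0.0, -0.3]
opening: 0.0395
[ 0.62642533 -0.18858959  0.39655194] [-9.00567526e+01 -9.08665923e-02 -1.66261788e+02] [ 0.55474038  0.03130579 -0.28714313]
1.02 [398. 347.] [274. 416.] [273.  63.] [170. 473.]
1.04 [398. 347.] [279. 417.] [278.  63.] [178. 475.]
1.06 [398. 347.] [283. 418.] [283.  63.] [186. 477.]
1.08 [398. 347.] [288. 419.] [288.  64.] [195. 479.]
1.1 [398. 347.] [293. 419.] [293.  64.] [204. 481.]
```

View pics/w_z2.png

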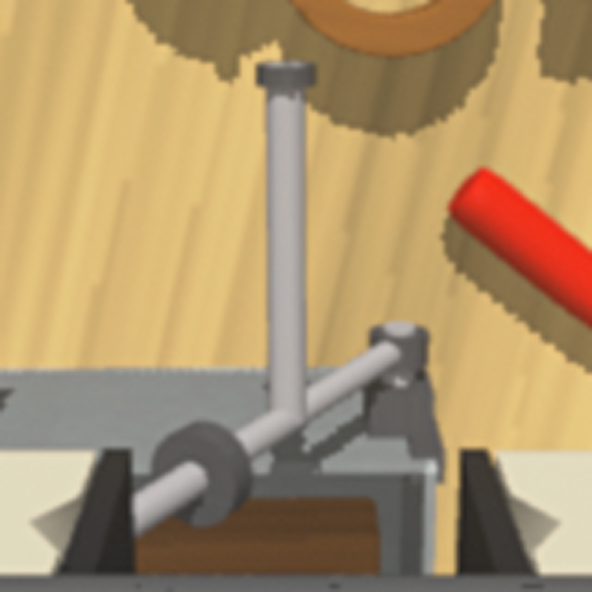

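Side bar root at zoom (289,415) gives p≈1.07. Back to the handle.

```bash
python3 -m crank '[[[0.1,-1,0,-60,0],[0.1,-2,0,-120,0],[0.1,-4,0,-180,0],[0.1,-5,0,-235,0],[0.1,-5,0,-260,0],[0.1,-5,0,-260,0],[0.1,-5,0,-260,0]]]'
python3 - <<'E'
from h import *
import cv2
o=ctrl.get_obs(); cv2.imwrite("pics/wrist11.png",ctrl.snapshot("wrist")[:,:,::-1])
cv2.imwrite("pics/scene11.png",ctrl.snapshot("scene")[:,:,::-1])
for a in (.84,.86,.88): print(a,wproj(o['tool_pos'],o['orientation'],W(CH,lidpt(a,300,-62))),proj('scene',W(CH,lidpt(a,300,-62))),proj('scene',W(CH,lidpt(a,300,62))))
E
```

```text
clock: 16.65
tool_pos: [0.5699, 0.0646, 0.3966]
orientation: [-90.0, -0.1, -166.2]
force: [-0.4, 0.4, -0.3]
opening: 0.0394
0.84 [288.64535411 125.83120655] [276.93624091 137.36425971] [329.7693513  114.66963748]
0.86 [280.73953727 126.15079813] [278.13741002 137.11908283] [331.27336127 114.28065968]
0.88 [272.39871962 126.47428023] [279.37915493 136.93097762] [332.81804573 113.94472279]
```

View pics/wrist11.png

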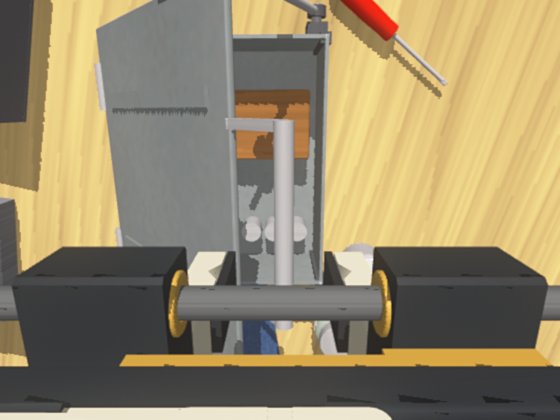

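View pics/scene11.png

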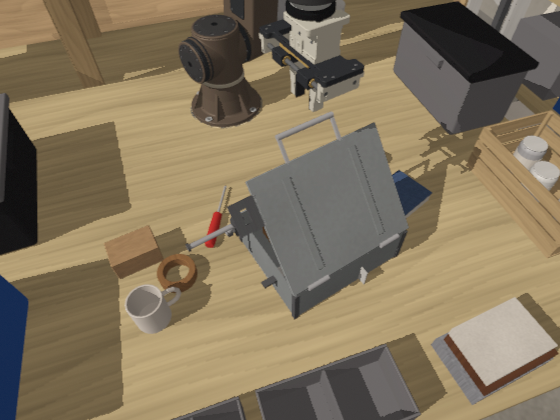

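```bash
python3 -m crank '[[[0.1,1,40,0,0],[0.1,1,65,0,0],[0.1,1,76,0,0],[0.1,1,76,0,0],[1,1,76,0,0],[1,1,76,0,0],[1,1,76,0,0],[1,1,76,0,0]]]'
python3 - <<'E'
from h import *
o=ctrl.get_obs();t=o['tool_pos'];c=R.from_euler('z',-CH[2]).apply(t-np.array([CH[0],CH[1],0]));print(c,o['force'])
E
```

```text
clock: 17.75
tool_pos: [0.5674, 0.0644, 0.322]
orientation: [-90.0, -0.2, -166.2]
force: [-8.3, 0.4, 5.1]
opening: 0.0112
[-0.07789003 -0.00044621  0.32204866] [-8.26340673  0.35638013  5.10538353]
```

```bash
python3 -m crank '[[[1,3,0,0,0],[1,8,4,0,0],[1,14,10,0,0],[1,20,15,0,0],[1,25,21,0,0],[1,30,26,0,0],[1,35,32,0,0],[1,38,37,0,0],[1,38,37,0,0]]]'
cat >> h.py <<'E'
def st():
    o=ctrl.get_obs();t=o['tool_pos'];r=R.from_euler('z',-CH[2]);c=r.apply(t-np.array([CH[0],CH[1],0]))*1000;f=r.apply(o['force'])
    u,w=120-c[0],c[2]+17.5-112
    print('chest',c.round(1),'a',np.arctan2(w,u).round(3),'r',np.hypot(u,w).round(1),'Fc',f.round(1),o['clock'])
E
python3 - <<'E'
from h import *
import cv2
st()
s=ctrl.snapshot("wrist")[:,:,::-1];cv2.imwrite("pics/wrist12.png",s)
s=ctrl.snapshot("scene")[:,:,::-1]
cv2.imwrite("pics/s_z12.png",cv2.resize(s[120:300,160:360],None,fx=3.3,fy=3.3,interpolation=cv2.INTER_CUBIC))
E
```

```text
clock: 18.88
tool_pos: [0.5317, 0.0556, 0.2842]
orientation: [-90.0, -0.0, -166.2]
force: [1.6, -0.9, -1.5]
opening: 0.011
chest [-114.6   -0.5  284.2] a 0.68 r 301.7 Fc [ 1.3 -1.3 -1.5] 18.875
```

View pics/s_z12.png

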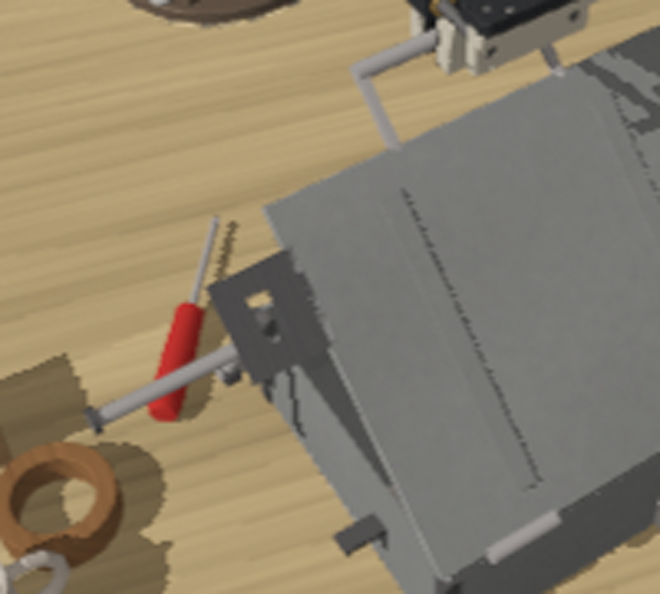

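View pics/wrist12.png

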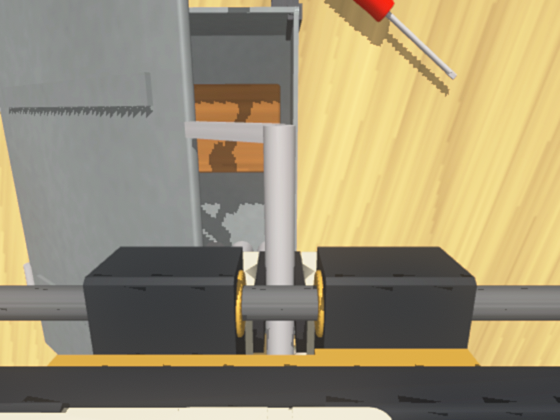

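```bash
python3 -m crank '[[[1,2,2,0,0],[1,4,5,0,0],[1,6,7,0,0],[1,7,10,0,0],[1,9,12,0,0],[1,11,14,0,0],[1,11,14,0,0]]]'
python3 - <<'E'
from h import *
import cv2
st()
s=ctrl.snapshot("scene")[:,:,::-1]
cv2.imwrite("pics/s_z13.png",cv2.resize(s[170:270,180:280],None,fx=5,fy=5,interpolation=cv2.INTER_CUBIC))
st()
E
```

```text
clock: 19.85
tool_pos: [0.5216, 0.0532, 0.2702]
orientation: [-90.0, 0.0, -166.3]
force: [3.5, -1.5, -1.4]
opening: 0.0108
chest [-125.1   -0.5  270.2] a 0.622 r 301.6 Fc [ 3.1 -2.3 -1.4] 19.85
chest [-125.1   -0.4  270.2] a 0.622 r 301.6 Fc [ 2.  -2.6 -1.6] 19.9
```

View pics/s_z13.png

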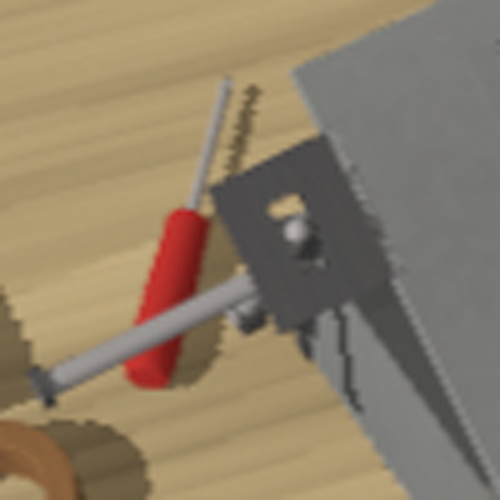

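The tip shows through the hole at zoom (297,232). Lowering slowly and feeling for the collar.

```bash
python3 -m crank '[[[1,2,2,0,0],[1,3,5,0,0],[1,5,7,0,0],[1,7,10,0,0],[1,7,10,0,0]]]'; python3 -c "
from h import *
st()"
```

```text
clock: 20.52
tool_pos: [0.5148, 0.0516, 0.2601]
orientation: [-90.0, 0.0, -166.3]
force: [5.2, -1.4, -2.5]
opening: 0.011
chest [-132.1   -0.4  260.1] a 0.581 r 301.6 Fc [ 4.8 -2.6 -2.5] 20.525
```

```bash
sed -i "s/'Fc',f.round(1)/'Fc',f.round(1),'Ftan',(f[0]*w+f[2]*u).round(1)\/300,'Frad',(-f[0]*u+f[2]*w).round(1)\/300/" h.py; python3 -m crank '[[[1,1,3,0,0],[1,2,6,0,0],[1,2,6,0,0]]]'; python3 -c "
from h import *
st()"
```

```text
clock: 20.9
tool_pos: [0.5111, 0.0506, 0.2537]
orientation: [-90.0, -0.2, -166.3]
force: [-5.9, -2.0, 2.6]
opening: 0.0107
chest [-135.9   -0.4  253.7] a 0.557 r 301.4 Fc [-6.2 -0.6  2.6] Ftan -1.0383333333333333 Frad 6.674666666666667 20.9
```

```bash
python3 -m crank '[[[1,2,3,0,0],[1,3,5,0,0],[1,3,5,0,0]]]'; python3 -c "
from h import *
st()"
```

```text
clock: 21.28
tool_pos: [0.5084, 0.05, 0.2491]
orientation: [-90.0, -0.2, -166.3]
force: [-5.2, -1.7, 3.2]
opening: 0.0113
chest [-138.7   -0.4  249.1] a 0.539 r 301.3 Fc [-5.5 -0.4  3.2] Ftan -0.079 Frad 6.394666666666667 21.275
```

```bash
python3 -m crank '[[[1,2,2,0,0],[1,4,5,0,0],[1,4,5,0,0]]]'; python3 -c "
from h import *
st()"
```

```text
clock: 21.65
tool_pos: [0.5056, 0.0493, 0.2441]
orientation: [-90.0, -0.0, -166.3]
force: [-1.8, -0.9, 1.5]
opening: 0.0109
chest [-141.5   -0.4  244.1] a 0.52 r 301.3 Fc [-1.9 -0.4  1.5] Ftan 0.37366666666666665 Frad 2.4583333333333335 21.65
```

```bash
python3 -m crank '[[[1,2,3,0,0],[1,3,5,0,0],[1,3,5,0,0]]]'; python3 -c "
from h import *
import cv2
st()
s=ctrl.snapshot('scene')[:,:,::-1]
cv2.imwrite('pics/s_z14.png',cv2.resize(s[170:270,180:280],None,fx=5,fy=5,interpolation=cv2.INTER_CUBIC))
"
```

```text
clock: 22.02
tool_pos: [0.5031, 0.0487, 0.2392]
orientation: [-90.0, -0.0, -166.2]
force: [-0.6, -2.0, -0.4]
opening: 0.0113
chest [-144.2   -0.4  239.2] a 0.501 r 301.2 Fc [-1.1 -1.8 -0.4] Ftan -0.866 Frad 0.7636666666666666 22.025
```

View pics/s_z14.png

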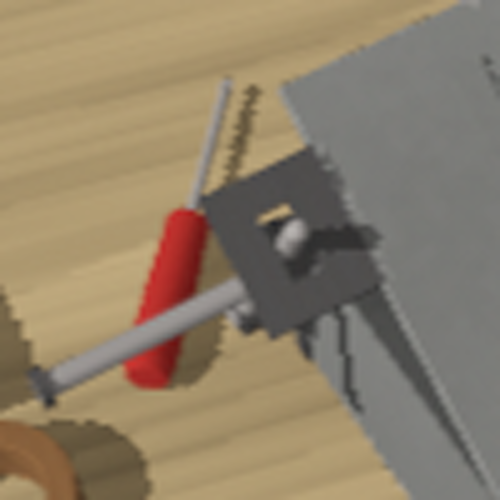

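```bash
python3 -m crank '[[[1,1,2,0,0],[1,2,4,0,0],[1,2,4,0,0]]]'; python3 -c "
from h import *
st()"
```

```text
clock: 22.45
tool_pos: [0.5011, 0.0482, 0.2353]
orientation: [-90.0, -0.0, -166.2]
force: [-1.3, -1.4, -0.0]
opening: 0.011
chest [-146.2   -0.4  235.3] a 0.487 r 301.2 Fc [-1.6 -1.  -0. ] Ftan -0.7493333333333334 Frad 1.385 22.45
```

```bash
python3 -m crank '[[[1,1,2,0,0],[1,2,4,0,0],[1,2,4,0,0]]]'; python3 -c "
from h import *
st()"
```

```text
clock: 22.82
tool_pos: [0.4991, 0.0477, 0.2313]
orientation: [-90.0, -0.0, -166.3]
force: [0.5, -1.1, 0.6]
opening: 0.0108
chest [-148.3   -0.4  231.3] a 0.471 r 301.1 Fc [ 0.3 -1.2  0.6] Ftan 0.6733333333333333 Frad 0.05 22.825
```

```bash
python3 -m crank '[[[1,1,1.5,0,0],[1,1.5,3,0,0],[1,1.5,3,0,0]]]'; python3 -c "
from h import *
st()"
```

```text
clock: 23.2
tool_pos: [0.4977, 0.0473, 0.2284]
orientation: [-90.0, -0.0, -166.3]
force: [-0.4, -0.6, 1.2]
opening: 0.0111
chest [-149.7   -0.4  228.4] a 0.461 r 301.1 Fc [-0.5 -0.5  1.2] Ftan 0.8596666666666666 Frad 1.036 23.2
```

```bash
python3 -m crank '[[[1,1,1.5,0,0],[1,1.5,3,0,0],[1,1.5,3,0,0]]]'; python3 -c "
from h import *
import cv2
st()
s=ctrl.snapshot('scene')[:,:,::-1]
cv2.imwrite('pics/s_z15.png',cv2.resize(s[170:270,180:280],None,fx=5,fy=5,interpolation=cv2.INTER_CUBIC))
"
```

```text
clock: 23.58
tool_pos: [0.4973, 0.0472, 0.2272]
orientation: [-90.0, 0.2, -166.2]
force: [-3.0, -0.5, 11.8]
opening: 0.0117
chest [-150.1   -0.5  227.2] a 0.457 r 300.9 Fc [-3.1  0.2 11.8] Ftan 9.306666666666667 Frad 8.003 23.575
```

View pics/s_z15.png

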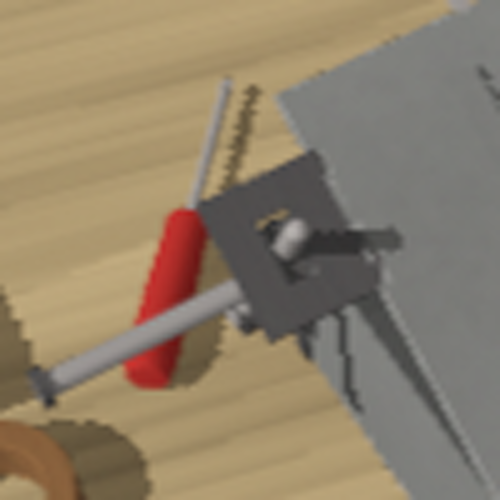

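Contact is felt: 9.3 N tangential at the handle, roughly 13 N on the rod. Relieving the radial strain, then letting go.

```bash
python3 -m crank '[[[1,0.6,-0.6,0,0],[1,0.6,-0.6,0,0]]]'; python3 -c "
from h import *
st()"
```

```text
clock: 23.88
tool_pos: [0.4973, 0.0472, 0.2273]
orientation: [-90.0, 0.2, -166.2]
force: [3.7, -1.5, 6.4]
opening: 0.0111
chest [-150.1   -0.4  227.3] a 0.457 r 301.0 Fc [ 3.2 -2.3  6.4] Ftan 7.231000000000001 Frad -0.07866666666666668 23.875
```

7.2 N down and no radial force. Releasing and retreating.

```bash
python3 -m crank '[[[0.4,0,0,0,0],[0.4,0,0,0,0],[0.4,0,0,0,0],[0.4,0,-15,0,0],[0.4,0,-50,0,0],[0.4,0,-100,0,0],[0.4,0,-150,0,0],[0.4,60,-150,0,0],[0.4,100,-150,0,0],[0.4,100,-150,0,0]]]'
python3 - <<'E'
from h import *
import cv2
st()
s=ctrl.snapshot('scene')[:,:,::-1]; cv2.imwrite('pics/scene16.png',s)
cv2.imwrite('pics/s_z16.png',cv2.resize(s[140:290,180:330],None,fx=4,fy=4,interpolation=cv2.INTER_CUBIC))
cv2.imwrite('pics/top16.png',ctrl.snapshot('top')[:,:,::-1])
cv2.imwrite('pics/wrist16.png',ctrl.snapshot('wrist')[:,:,::-1])
for a in (.44,.457,.47): print(a,[(proj('scene',W(CH,lidpt(a,300,y))).round(1)) for y in(62,-62)],proj('scene',W(CH,lidpt(a,190,-180))).round(1))
E
```

```text
clock: 25.12
tool_pos: [0.3967, 0.0223, 0.3784]
orientation: [-90.1, 0.2, -166.2]
force: [1.0, 0.1, 0.1]
opening: 0.0264
chest [-253.7   -0.8  378.4] a 0.65 r 469.3 Fc [ 1.  -0.1  0.1] Ftan 1.1353333333333333 Frad -1.195 25.125
0.44 [array([307.9, 131.7]), array([260.9, 152.3])] [236.8 219.3]
0.457 [array([308.6, 130.7]), array([261.3, 151.3])] [236.9 218.9]
0.47 [array([309.1, 129.9]), array([261.6, 150.6])] [237.1 218.7]
```

View pics/scene16.png

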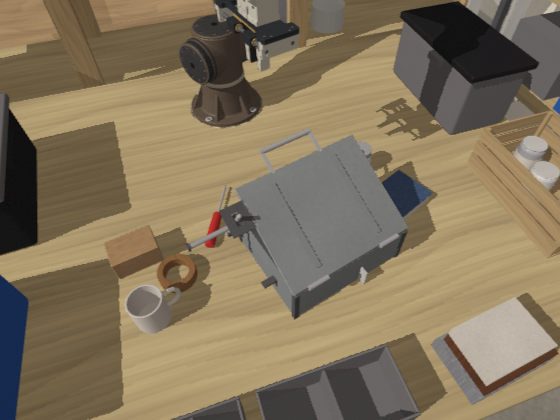

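View pics/s_z16.png

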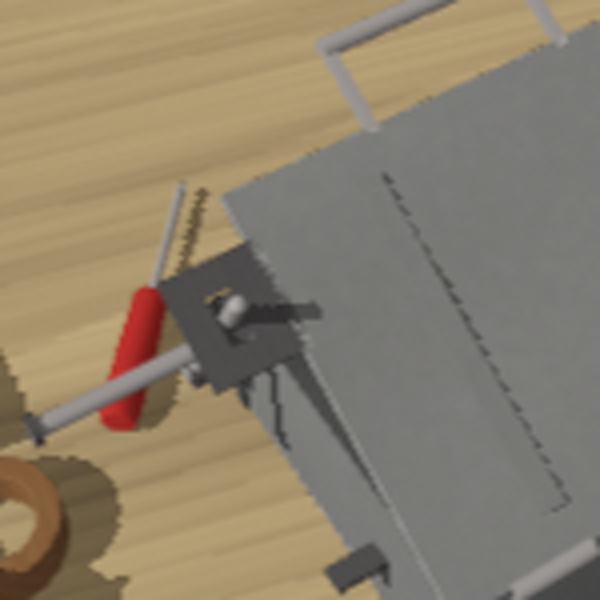

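View pics/top16.png

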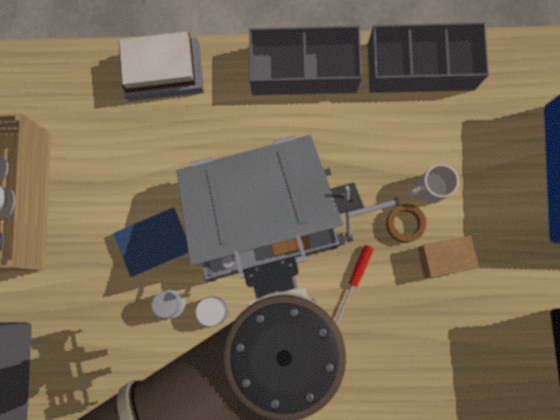

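The lid is unchanged at 0.457: the right handle corner is at (260.5,151), predicted (261,151). The rod tip stands through the hole at zoom (232,312), the bystanders are where they were, and the robot is clear. Handing in.

```bash
python3 -c "
from plant import ctrl
print(ctrl.close_job())"
```

```text
the job is handed in; nothing more can be done
None
```

The chest is open and its lid is propped on the rod; I handed the job in at about 25 s of the 72 s allowed.

**What I did**
1. I raised the lid to about 0.86 rad by its handle.
2. I swung the prop rod up. The first swing stopped short at about 1.02 rad, so I regripped it and brought it to about 1.07.
3. I lowered the lid so the rod tip came up through the ear hole, and felt the collar at lid angle about 0.457. The press peaked at about 9 N at the handle, roughly 13 N on the rod by my estimate. I eased it to 7.2 N and let go.

**Last checks**
- After release the lid was still at about 0.457 rad, with the handle within about 1 px of the prediction.
- The tip stands up through the slot, and the robot is clear of everything.
- The other things on the bench look unmoved by eye.
- No check failed or disagreed at the end. I did not press the lid again after letting go, so the seating rests on the force felt before release and the unchanged lid angle.
- While the lid was going up, the arm strained against the hinge with about 31 N because my arc was slightly off; I relieved this before letting go.

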